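Pop the tall battery pack out of the charger and trap it

TASK

Eject the taller of the two battery packs from the desk charger with bare fingertips: press down the thumb pad beside that pack's bay with one finger, while the other finger waits about a finger's breadth in front of the pack, so that the pack springs out against it and is stopped before it is more than half out. Do not lift the pack, leave the lower pack locked in its bay, and leave everything else on the cabinet where it stands. Finish while still holding: the sprung-out pack stays pressed against the waiting finger to the end.

Things in the scene. Friction and masses are not known exactly. Their poses are not given: they have to be found in the camera images.
- charger: Grey plastic two-bay desk charger, fixed, 164 (x) x 168 (y) mm, base 12 mm thick. Origin on the cabinet surface, midway between the bays. +x runs from its open front (nearer the robot) to its back, +y to the left seen from the robot, z up. Side walls and consoles, x -33 to 58, rise to z = 24 mm; rear housing, x 58 to 98, to z = 58; bare front apron, x -66 to -33, at z = 12.
- left_mouth (a point): Left bay: the point on its floor (z = 12 mm) below the front face of a seated pack, in the charger's frame x = -20, y = +26. The bay is open above and in front. A dark latch tongue, 7 mm long in x, z 14 to 23 mm, stands just before the outer edge of the pack's front, reaching 3.5 mm over it.
- right_mouth (a point): Right bay: the same, in the charger's frame x = -20, y = -26 mm.
- tall_pack: Tall dark plastic battery pack, 70 (x) x 38.4 (y) x 40 (z) mm, 0.19 kg, seated in the left or right bay (varies). Origin at the centre of its underside, axes as the charger's. Only the latch tongue holds it: a spring behind (5 N, 1.5 N after 36 mm) drives it out towards the charger's -x. Freed, it shoots out in 0.1 s and, unless stopped, slides off the charger.
- tall_pack_front (a point): Centre of the tall pack's front face (the face towards the charger's -x), 20 mm above its underside.
- low_pack: Low dark plastic battery pack, same 70 x 38.4 mm outline but 20.5 mm high, 0.10 kg, seated in the other bay on the same kind of spring and latch. It must stay locked there. Origin at the centre of its underside.
- left_pad_top (a point): Centre of the top of the left thumb pad (24 x 22 mm, ribbed, dark), which frees the left bay's (+y) pack. In the charger's frame at x = -4, y = +68, z = 34 mm; it goes straight down 7 mm, to z = 27, 3 mm above the console round it.
- right_pad_top (a point): The same for the right thumb pad, which frees the right bay's (-y) pack; in the charger's frame at x = -4, y = -68, z = 34 mm.
- left_pad (a joint): Left thumb pad, m: 0 up, 0.007 fully down; spring returned. The tongue lets the pack go at 4 to 5.5 mm; the whole press takes about 5 N.
- right_pad (a joint): Right thumb pad, m: the same.
- queen: Bystander: black plastic chess queen, 83 mm tall, base 35 mm, standing in front of the charger. Origin at the centre of its foot.
- flashlight: Bystander: aluminium flashlight on its side, 120 mm long, 32 mm thick, to the left of the charger. Origin under its middle.
- chapel_ruin: Bystander: white resin model of a ruined chapel, 85 x 115 x 95 mm. Origin at the centre of its underside.
- pot: Bystander: green ceramic plant pot, 100 mm across, 85 mm high, about 105 with its plant. Origin at the centre of its underside.
- mug: Bystander: white ceramic mug, 80 mm across, 92 mm high. Origin at the centre of its underside.
- photo_light: Bystander: small dark LED photo light on a foot, 135 mm wide, 117 mm high, at the back. Origin at the centre of its underside.
- tape_measure: Bystander: dark tape-measure case lying flat, 66 x 66 x 30 mm, to the right of the charger. Origin at the centre of its underside.
Mind the look-alikes: they are no part of the job. Leave any blue look-alike of the tall_pack alone. There is more than one size of the charger; the job needs the larger.

How it is judged:
By the outcome, as a careful person would: the job done as asked, in the order asked, and still so for the second after the job is handed in, while the arm keeps its last pose, push and grip.
It also fails if it takes over 29 s, if anything falls off the work surface, if the arm or the gripper's body presses on something with over 40 N, if the wrist force passes 120 N, or if a joint passes its speed limit or range.

ROBOT

A 7-joint arm with a two-finger parallel gripper is mounted at the origin on the work surface. World frame = base frame: x ahead of the robot, y to its left, z up, the work surface at z = 0. Lengths are in m, angles in rad, forces in N, time in s.
With the tool pointing down it reaches from about 0.425 to 0.925 m from the base axis. Payload 6.8 kg.
Tool frame: the origin (TCP) lies between the finger pads; the fingertips stand r.tcp_to_tips ahead of it and the grasp point (between the pads) lies 3 mm ahead of it (r.tcp_to_tips is the distance from the TCP to the fingertips, in m); z points along the fingers, y is the line along which they close (so a half turn about z gives the same grasp; the last joint's range is limited). The gripper opens to 85 mm and grips with 20 to 120 N. Pads are 22 mm wide; open, the fingers measure 114 mm over their backs; the gripper's body (76 mm by 85 mm) begins 54 mm behind the grasp point. The pads swing forward as they close: fully open they stand 13 mm farther back than shut.
Start: joints at [1.065, 0.477, 0.022, 1.555, -0.011, 1.109, -0.083], TCP at [0.261, -0.622, 0.217] pointing down, gripper open.
Joint ranges: [-2.96, 2.96], [-0.34, 2.1], [-1.41, 1.46], [0.24, 2.44], [-1.37, 4.51], [0.17, 1.92], [-2.96, 2.96]. Speed limits (rad/s): [2.39, 2.39, 3.14, 3.14, 3.14, 3.14, 3.14].

INTERFACE

Orientations are given as a rotation vector (axis times angle).
In Python, from bench import r gives the robot as it stands. The module is installed in compiled form; this text tells all that it offers.
- The arm moves only by the tool step_arm, never from a script. Its argument "moves" is a list of rows, each an object of numbers: "rx", "ry", "rz": the turn, a rotation vector about the tool's x, y, z in degrees; "dx", "dy", "dz": the shift along the tool's x, y, z in mm; "gripper": the opening, from -1 (shut) to 1 (fully open). In form: [{"rx": .., "ry": .., "rz": .., "dx": .., "dy": .., "dz": .., "gripper": ..}, ...]. A call has 1 to 20 rows; each row shifts and turns the commanded pose from where the row before left it, along the tool's axes as they then stand; what a row does not reach is not made up. A row lasts 1/8 s, in which the tool goes at most 62.5 mm and 10.7 degrees, less where a joint would pass 70% of its speed; a pose out of reach is approached as far as the arm can. A call is refused whole if a number of a shift passes 62.5 or a number of a turn 10.7, either way. A call with a gripper value outside its range is refused whole. The fingers move at their own pace and stop on an object; "grip_force" is the grip in N (left out, the last holds). Time passes only in rows, so rows that do not move let the fingers close. It gives the time, the measured TCP pose, the force, the opening and the grip force at its end, in the units of the state.
- r.get_obs(): the state, without advancing time (a new reading comes with each control period).
- r.grab_frame(name): name is "side" or "top" or "wrist"; returns the picture (420x560x3 uint8, blue, green, red); there is no depth.
- r.camera_info(name): a dict with "mtx" (3x3 intrinsics, pixels), "rvec" (rotation vector, rad) and "tvec" (3), from world to camera coordinates, as OpenCV has them. Camera axes: x right, y down, z forward; pixel columns grow to the right and rows downward; lengths in m; the calibration is good to about 2 mm. A picture is of the moment at which its call begins: read the wrist's pose just before it. camera_info takes no time and is no camera call; for the wrist camera it gives the pose at the moment of the call.
- r.hand_in(): hands the job in; it is judged then, once.
The state is a dict: "clock": time; "joints": joint angles; "qvel": joint speeds; "tau": joint torques, N m; "tcp_pos": TCP position; "orientation": TCP orientation; "contact_force": force on the tool from outside, world axes, zero at the start; "moment": the same for the moment, N m; "grip_width": finger opening in m; "gripper_force": force on a finger pad.
Only numpy, scipy, OpenCV 4.12 (cv2) and the standard library are available. Lean on these libraries where they do the work, as an engineer would, in place of code of your own. Each camera call takes 0.05 s, during which the arm holds its last target. There are 200 camera calls.

## Working session

There is one attempt and no reset: what is moved stays moved. The work goes in short steps, Python scripts to look and compute and a tool call to move; the robot and the scene stay as the last step left them, time stands still between calls to the robot, and variables do not carry over. Pictures are saved under pics/ and viewed, at most 10 in all, crops included, and the job is handed in when it is done.

Besides the shell and the picture viewer there is one more tool, called after "Request:" in YAML: its name, and indented under it one key for each argument. step_arm: Moves the arm, as the interface text tells. Its arguments: {"type":"object","properties":{"moves":{"type":"array","items":{"type":"object","properties":{"rx":{"type":"number"},"ry":{"type":"number"},"rz":{"type":"number"},"dx":{"type":"number"},"dy":{"type":"number"},"dz":{"type":"number"},"gripper":{"type":"number"}}}},"grip_force":{"type":"number"}},"required":["moves"]}

```bash
mkdir -p pics; python3 - <<'E'
from bench import r
import cv2
o=r.get_obs(); print(o, r.tcp_to_tips)
for n in("side","top"):
    cv2.imwrite(f"pics/{n}0.png",r.grab_frame(n)); print(n,r.camera_info(n))
E
```

```text
{'clock': 0.0, 'joints': array([ 1.06492648,  0.47781246,  0.02233898,  1.55643405, -0.01150355,
        1.10926819, -0.0830794 ]), 'qvel': array([-0.0001183 ,  0.00073936, -0.00139597,  0.0001639 ,  0.0001876 ,
       -0.00032049,  0.00157786]), 'tau': array([-1.84856681e-04, -5.96452224e+01,  1.60809807e+00, -2.81202006e+01,
        1.25496762e-02,  9.32079682e-03,  4.68885986e-06]), 'tcp_pos': array([ 0.26122507, -0.62175282,  0.21572477]), 'orientation': array([-3.07795685e+00, -6.20426769e-01,  7.54847534e-04]), 'contact_force': array([-0.11939665,  0.25059417,  0.00895588]), 'moment': array([-0.01190738, -0.01240832,  0.00019976]), 'gripper_force': 0.0, 'grip_width': 0.08555023400765897} 0.022
side {'mtx': array([[514.77387141,   0.        , 278.06262467],
       [  0.        , 514.77387141, 207.95992801],
       [  0.        ,   0.        ,   1.        ]]), 'rvec': array([ 0.82701444, -2.57557598,  1.04156665]), 'tvec': array([0.47394467, 0.26925431, 1.3408063 ])}
top {'mtx': array([[382.52170089,   0.        , 281.46163599],
       [  0.        , 382.52170089, 212.75771201],
       [  0.        ,   0.        ,   1.        ]]), 'rvec': array([ 2.1538568 , -2.17816944,  0.09678961]), 'tvec': array([0.03826019, 0.5967307 , 0.96945796])}
```

View pics/side0.png

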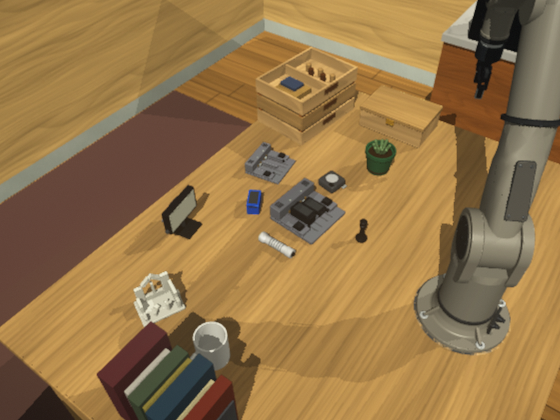

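View pics/top0.png

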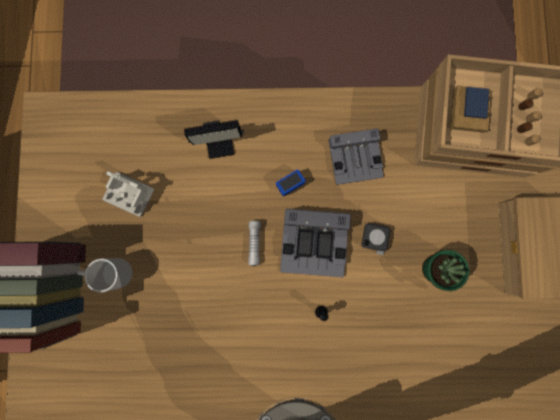

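The large charger with two dark packs is at about (316,243) in the top picture and (307,212) in the side one. A smaller empty charger is at (357,157) and the blue look-alike at (290,182). The large one fits; I'll enlarge it to confirm and to find the tall pack.

```bash
python3 - <<'E'
import cv2,numpy as np
a=cv2.imread("pics/top0.png")[195:290,265:365]; b=cv2.imread("pics/side0.png")[170:250,260:355]
a=cv2.resize(a,(600,570),interpolation=cv2.INTER_CUBIC); b=cv2.resize(b,(665,560),interpolation=cv2.INTER_CUBIC)
cv2.imwrite("pics/ta.png",a); cv2.imwrite("pics/sa.png",b)
E
```

```text
(no output)
```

View pics/ta.png

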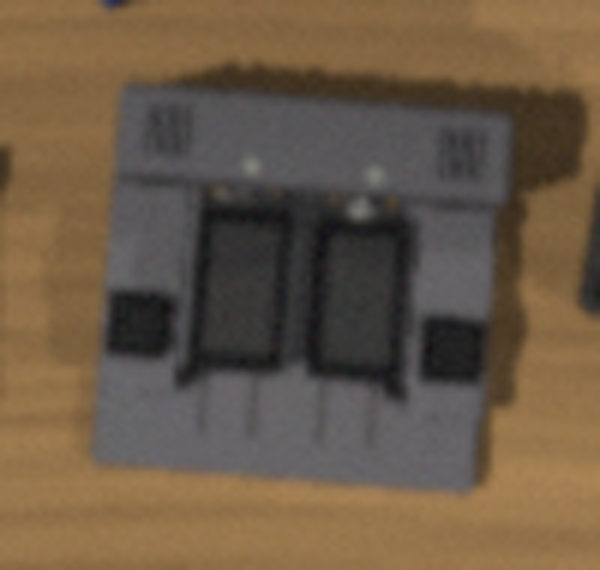

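View pics/sa.png

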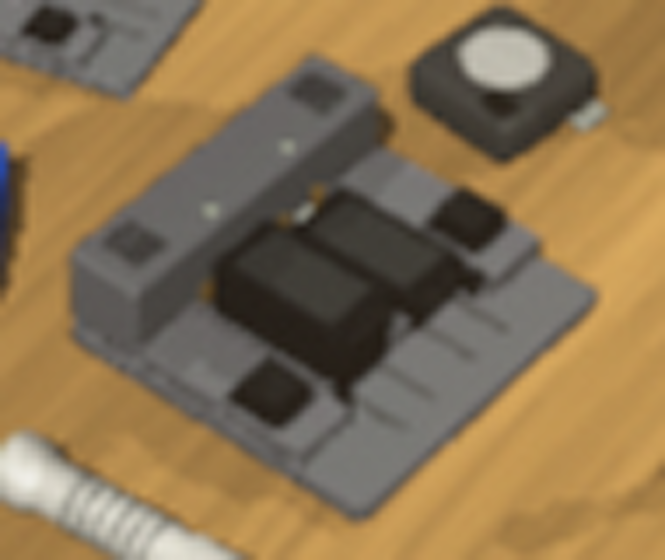

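Charger: the left (+y) pack looks taller in the side view, but this needs checking. I'll fit the charger pose from corners in both views and project both height hypotheses.

```bash
cat > h.py <<'E'
import cv2,numpy as np
from scipy.optimize import least_squares
def proj(ci,P): return cv2.projectPoints(np.asarray(P,float),ci["rvec"],ci["tvec"],ci["mtx"],None)[0][:,0]
def c2w(p,L): # p: x,y,yaw ; L mm
    L=np.atleast_2d(L)/1000.; c,s=np.cos(p[2]),np.sin(p[2])
    return np.c_[p[0]+c*L[:,0]-s*L[:,1],p[1]+s*L[:,0]+c*L[:,1],L[:,2]]
E
python3 - <<'E'
from h import *; from bench import r
T=r.camera_info("top");S=r.camera_info("side")
L={'bl':(98,84,58),'br':(98,-84,58),'fl':(58,84,58),'fr':(58,-84,58),'al':(-66,84,12),'ar':(-66,-84,12),'pl':(-4,68,34),'pr':(-4,-68,34)}
t={'bl':(128,86),'br':(513,115),'al':(95,463),'ar':(475,490),'pl':(141,323),'pr':(453,349)}
s={'bl':(75,258),'br':(315,55),'fr':(380,100),'fl':(140,295),'al':(358,515),'ar':(597,293),'pl':(272,392),'pr':(468,220)}
def px(d,k,o): return np.array([((u+.5)/k-.5+o[0],(v+.5)/k-.5+o[1]) for u,v in d.values()])
tp=px(t,6,(265,195));sp=px(s,7,(260,170))
f=lambda p:np.r_[(proj(T,c2w(p,[L[k] for k in t]))-tp).ravel(),(proj(S,c2w(p,[L[k] for k in s]))-sp).ravel()]
q=least_squares(f,[.55,0,0],loss='soft_l1'); print(q.x,np.degrees(q.x[2])); print(f(q.x).reshape(-1,2).round(1)); np.save('p.npy',q.x)
for n,y in(('left',26),('right',-26)):
  for h in(20.5,40):
    P=[(x,y+d,12+h) for x,d in((-20,19.2),(-20,-19.2),(50,19.2),(50,-19.2))]
    print(n,h,((proj(S,c2w(q.x,P))-(260,170)+.5)*7).round().astype(int).tolist(),((proj(T,c2w(q.x,P))-(265,195)+.5)*6).round().astype(int).tolist())
E
```

```text
[ 0.49851134 -0.05177956 -0.09142992] -5.238548643904623
[[-1.2  0.1]
 [ 0.8  0.5]
 [-0.7  1.3]
 [ 0.2  2. ]
 [-0.3  1.3]
 [ 0.5  1.3]
 [-2.1 -0.9]
 [-0.8 -0.8]
 [-0.1 -1.6]
 [-1.2  0.1]
 [-0.  -0.4]
 [-0.  -0.4]
 [-0.6 -1.2]
 [-0.4 -1.5]]
left 20.5 [[332, 374], [389, 324], [206, 296], [262, 248]] [[190, 373], [279, 380], [202, 211], [291, 218]]
left 40 [[333, 342], [390, 292], [206, 265], [263, 216]] [[191, 374], [282, 381], [204, 208], [294, 215]]
right 20.5 [[408, 306], [463, 258], [282, 231], [337, 185]] [[311, 383], [400, 390], [322, 220], [411, 227]]
right 40 [[410, 275], [465, 226], [283, 200], [338, 153]] [[314, 384], [406, 391], [326, 218], [417, 225]]
```

The projected corners match 40 mm for the left pack (side crop 333,345 / 390,295) and 20.5 mm for the right. So the tall pack is on the left, and the left pad is the one to press. Next I plan the hover.

```bash
python3 - <<'E'
from h import *; from bench import r
p=np.load('p.npy'); o=r.get_obs(); R=cv2.Rodrigues(o['orientation'])[0]
pad=c2w(p,(-4,68,34))[0]; w=c2w(p,(-51,27,34))[0]; m=(pad+w)/2
d=pad-w; print(pad,w,m,np.linalg.norm(d),'ang',np.degrees(np.arctan2(d[1],d[0])))
print('tool y ang',np.degrees(np.arctan2(R[1,1],R[0,1])),R.round(3).tolist())
print('shift tool mm',(R.T@(np.r_[m[:2],.19]-o['tcp_pos'])*1000).round(1))
ci=r.camera_info('wrist');Rc=cv2.Rodrigues(ci['rvec'])[0]; C=-Rc.T@ci['tvec']
print('cam in tool mm',(R.T@(C-o['tcp_pos'])*1000).round(), 'axis in tool',(R.T@Rc[2]).round(2))
E
```

```text
[0.50073662 0.01630163 0.034     ] [ 0.45018953 -0.0202359   0.034     ] [ 0.47546308 -0.00196714  0.034     ] 0.06236986451805073 ang 35.860957613713474
tool y ang -67.20610561943468 [[0.922, 0.387, -0.001], [0.387, -0.922, 0.001], [-0.0, -0.002, -1.0]]
shift tool mm [ 437.6 -488.4   26.6]
cam in tool mm [  77.   -0. -156.] axis in tool [-0.3   0.    0.95]
```

Request:
step_arm:
  moves:
    - {"dx": 36.5,"dy": -40.7,"dz": 2.2,"gripper": 0.15}
    - {"dx": 36.5,"dy": -40.7,"dz": 2.2,"gripper": 0.15}
    - {"dx": 36.5,"dy": -40.7,"dz": 2.2,"gripper": 0.15}
    - {"dx": 36.5,"dy": -40.7,"dz": 2.2,"gripper": 0.15}
    - {"dx": 36.5,"dy": -40.7,"dz": 2.2,"gripper": 0.15}
    - {"dx": 36.5,"dy": -40.7,"dz": 2.2,"gripper": 0.15}
    - {"dx": 36.5,"dy": -40.7,"dz": 2.2,"gripper": 0.15}
    - {"dx": 36.5,"dy": -40.7,"dz": 2.2,"gripper": 0.15}
    - {"dx": 36.5,"dy": -40.7,"dz": 2.2,"gripper": 0.15}
    - {"dx": 36.5,"dy": -40.7,"dz": 2.2,"gripper": 0.15}
    - {"dx": 36.5,"dy": -40.7,"dz": 2.2,"gripper": 0.15}
    - {"dx": 36.5,"dy": -40.7,"dz": 2.2,"gripper": 0.15}
    - {"rz": 9.6,"gripper": 0.15}
    - {"rz": 9.6,"gripper": 0.15}
    - {"rz": 9.6,"gripper": 0.15}
    - {"rz": 9.6,"gripper": 0.15}
    - {"rz": 9.6,"gripper": 0.15}
    - {"rz": 9.6,"gripper": 0.15}
    - {"rz": 9.6,"gripper": 0.15}
    - {"rz": 9.6,"gripper": 0.15}

```text
invalid input at $.moves[0]: expected keys rx, ry, rz, dx, dy, dz, gripper
```

```bash
python3 - <<'E'
from h import *; from bench import r
o=r.get_obs(); R=cv2.Rodrigues(o['orientation'])[0]; print(o['tcp_pos'],o['grip_width'],R.round(3).tolist(),o['joints'],o['clock'])
ci=r.camera_info('wrist'); np.save('w1.npy',ci,allow_pickle=True); f=r.grab_frame('wrist'); cv2.imwrite('pics/w1o.png',f)
cv2.imwrite('pics/w1.png',cv2.resize(f,(784,588),interpolation=cv2.INTER_CUBIC))
E
```

```text
[ 0.26125712 -0.62180242  0.21584568] 0.08542717752402125 [[0.922, 0.387, -0.001], [0.387, -0.922, 0.001], [-0.0, -0.002, -1.0]] [ 1.06492009  0.47770437  0.02232626  1.55631879 -0.01147792  1.10930698
 -0.08309241] 0.1
```

View pics/w1.png

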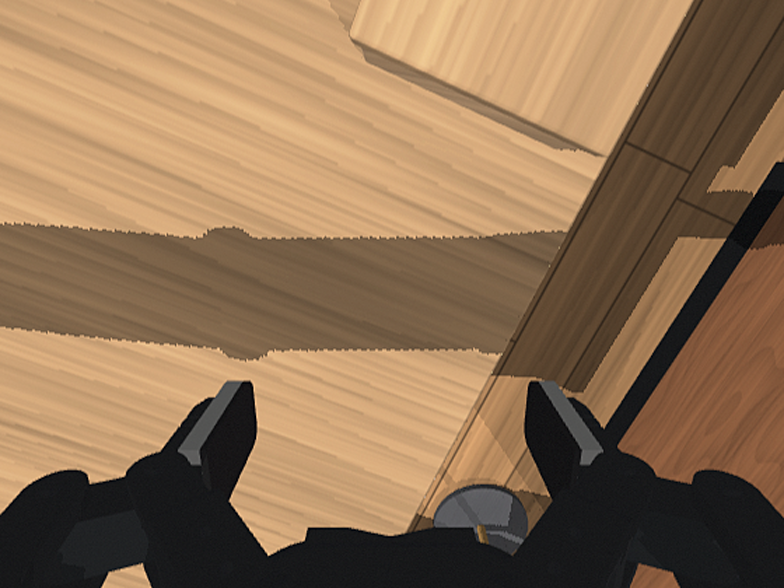

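The call was refused because every key is required. This picture only shows the open fingers over the start area, with tips at about (240,385) and (540,385). Sending the move again with full rows.

Request:
step_arm:
  moves:
    - {"rx": 0,"ry": 0,"rz": 0,"dx": 36.5,"dy": -40.7,"dz": 2.2,"gripper": 0.15}
    - {"rx": 0,"ry": 0,"rz": 0,"dx": 36.5,"dy": -40.7,"dz": 2.2,"gripper": 0.15}
    - {"rx": 0,"ry": 0,"rz": 0,"dx": 36.5,"dy": -40.7,"dz": 2.2,"gripper": 0.15}
    - {"rx": 0,"ry": 0,"rz": 0,"dx": 36.5,"dy": -40.7,"dz": 2.2,"gripper": 0.15}
    - {"rx": 0,"ry": 0,"rz": 0,"dx": 36.5,"dy": -40.7,"dz": 2.2,"gripper": 0.15}
    - {"rx": 0,"ry": 0,"rz": 0,"dx": 36.5,"dy": -40.7,"dz": 2.2,"gripper": 0.15}
    - {"rx": 0,"ry": 0,"rz": 0,"dx": 36.5,"dy": -40.7,"dz": 2.2,"gripper": 0.15}
    - {"rx": 0,"ry": 0,"rz": 0,"dx": 36.5,"dy": -40.7,"dz": 2.2,"gripper": 0.15}
    - {"rx": 0,"ry": 0,"rz": 0,"dx": 36.5,"dy": -40.7,"dz": 2.2,"gripper": 0.15}
    - {"rx": 0,"ry": 0,"rz": 0,"dx": 36.5,"dy": -40.7,"dz": 2.2,"gripper": 0.15}
    - {"rx": 0,"ry": 0,"rz": 0,"dx": 36.5,"dy": -40.7,"dz": 2.2,"gripper": 0.15}
    - {"rx": 0,"ry": 0,"rz": 0,"dx": 36.5,"dy": -40.7,"dz": 2.2,"gripper": 0.15}
    - {"rx": 0,"ry": 0,"rz": 9.6,"dx": 0,"dy": 0,"dz": 0,"gripper": 0.15}
    - {"rx": 0,"ry": 0,"rz": 9.6,"dx": 0,"dy": 0,"dz": 0,"gripper": 0.15}
    - {"rx": 0,"ry": 0,"rz": 9.6,"dx": 0,"dy": 0,"dz": 0,"gripper": 0.15}
    - {"rx": 0,"ry": 0,"rz": 9.6,"dx": 0,"dy": 0,"dz": 0,"gripper": 0.15}
    - {"rx": 0,"ry": 0,"rz": 9.6,"dx": 0,"dy": 0,"dz": 0,"gripper": 0.15}
    - {"rx": 0,"ry": 0,"rz": 9.6,"dx": 0,"dy": 0,"dz": 0,"gripper": 0.15}
    - {"rx": 0,"ry": 0,"rz": 9.6,"dx": 0,"dy": 0,"dz": 0,"gripper": 0.15}
    - {"rx": 0,"ry": 0,"rz": 9.6,"dx": 0,"dy": 0,"dz": 0,"gripper": 0.15}

```text
clock: 2.65
tcp_pos: [0.4759, -0.0024, 0.1902]
orientation: [2.795, -1.434, -0.0]
contact_force: [1.4, -1.0, 0.0]
grip_width: 0.0495
gripper_force: 0.0
```

```bash
python3 - <<'E'
from h import *; from bench import r
o=r.get_obs(); R=cv2.Rodrigues(o['orientation'])[0]; print(o['tcp_pos'],o['grip_width'],R.round(3).tolist(),o['joints'],o['clock'])
ci=r.camera_info('wrist'); np.save('w1.npy',ci,allow_pickle=True); f=r.grab_frame('wrist'); cv2.imwrite('pics/w2o.png',f)
cv2.imwrite('pics/w2.png',cv2.resize(f,(784,588),interpolation=cv2.INTER_CUBIC))
E
```

```text
[ 0.47590376 -0.00242259  0.19015695] 0.0494970503688083 [[0.583, -0.812, -0.0], [-0.812, -0.583, -0.0], [-0.0, 0.0, -1.0]] [ 0.05622961  0.19105136 -0.20475176  2.0343814   0.04851916  0.92097126
 -2.69330451] 2.65
```

View pics/w2.png

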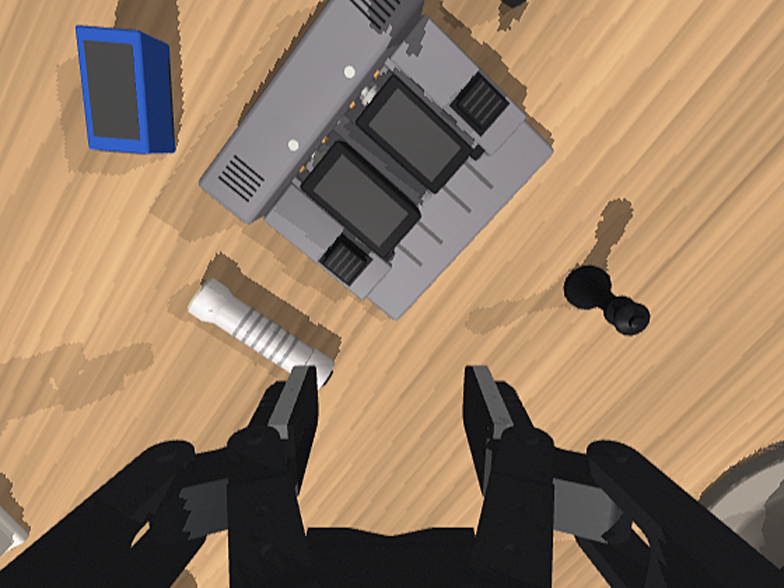

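The wrist picture shows the charger with its left pad at (346,259), right pad at (480,103) and apron corners at (396,319) and (552,151). The tall pack's top front corners are at (380,259) and (421,209), and the fingertips at about (306,368) and (476,368). I refit the pose from these.

```bash
python3 - <<'E'
from h import *; from bench import r
o=r.get_obs(); ci=r.camera_info('wrist'); k=1.4
L=[(-4,68,34),(-4,-68,34),(-66,84,12),(-66,-84,12),(58,84,58),(98,84,58),(-20,45.2,52),(-20,6.8,52)]
v=np.array([(346,259),(480,103),(396,319),(552,151),(248,222),(200,184),(380,259),(421,209)]); u=(v+.5)/k-.5
f=lambda p:(proj(ci,c2w(p,L))-u).ravel()
q=least_squares(f,np.load('p.npy'),loss='soft_l1');print(q.x,np.degrees(q.x[2]));print(f(q.x).reshape(-1,2).round(1).tolist());np.save('p.npy',q.x)
R=cv2.Rodrigues(o['orientation'])[0];Rc=cv2.Rodrigues(ci['rvec'])[0]
# fingertip pixels -> tool coords at given tool z
C=R.T@(-Rc.T@ci['tvec']-o['tcp_pos'])*1000
for px in((294,368),(317,368),(270,437),(285,437),(465,367),(487,367)):
    d=R.T@Rc.T@np.linalg.inv(ci['mtx'])@np.r_[(np.array(px)+.5)/k-.5,1]
    print(px,[(C+d*(z-C[2])/d[2]).round(1).tolist() for z in(14,18,22)])
p=q.x
for w in((-51,27,0),(-48,26,0)):
    a=c2w(p,(-4,68,0))[0];b=c2w(p,w)[0];d=a-b;m=(a+b)/2;print(w,m,np.linalg.norm(d),np.degrees(np.arctan2(d[1],d[0])),'shift tool',(R.T@(np.r_[m[:2],o['tcp_pos'][2]]-o['tcp_pos'])*1000).round(1))
print('tool y ang',np.degrees(np.arctan2(R[1,1],R[0,1])))
E
```

```text
[ 0.50001733 -0.05395399 -0.10072669] -5.771214405545885
[[-2.0, 2.0], [1.5, -1.6], [-0.5, 2.3], [3.7, -1.4], [-1.7, 2.7], [-6.0, -1.3], [1.5, -0.5], [0.7, 3.0]]
(294, 368) [[-7.6, -38.1, 14.0], [-9.6, -39.0, 18.0], [-11.6, -39.9, 22.0]]
(317, 368) [[-7.6, -28.9, 14.0], [-9.6, -29.5, 18.0], [-11.6, -30.2, 22.0]]
(270, 437) [[-40.0, -50.3, 14.0], [-42.7, -51.5, 18.0], [-45.5, -52.7, 22.0]]
(285, 437) [[-40.0, -44.0, 14.0], [-42.7, -45.0, 18.0], [-45.5, -46.1, 22.0]]
(465, 367) [[-7.2, 30.8, 14.0], [-9.2, 31.5, 18.0], [-11.2, 32.2, 22.0]]
(487, 367) [[-7.2, 39.7, 14.0], [-9.2, 40.6, 18.0], [-11.1, 41.5, 22.0]]
(-51, 27, 0) [ 0.47743315 -0.00392945  0.        ] 0.06236986451805076 35.328291852072205 shift tool [ 2.1 -0.4 -0. ]
(-48, 26, 0) [ 0.47887527 -0.00457775  0.        ] 0.06082762530298224 37.896565740584464 shift tool [ 3.5 -1.2 -0. ]
tool y ang -144.6963427998003
```

The wrist residuals and the fingertip geometry don't agree with the stated calibration. I'll check with PnP and with an independent side-camera look at the fingertips, using a combined picture.

```bash
python3 - <<'E'
from h import *; from bench import r
o=r.get_obs(); ci=r.camera_info('wrist'); k=1.4; print(ci['mtx'].round(1).tolist())
L=[(-4,68,34),(-4,-68,34),(-66,84,12),(-66,-84,12),(58,84,58),(98,84,58),(-20,45.2,52),(-20,6.8,52)]
v=np.array([(346,259),(480,103),(396,319),(552,151),(248,222),(200,184),(380,259),(421,209)]); u=(v+.5)/k-.5
ok,rv,tv=cv2.solvePnP(np.array(L,float)/1000,u,ci['mtx'],None)
Rr=cv2.Rodrigues(rv)[0];print('cam in charger',(-Rr.T@tv).ravel().round(4),'axis',Rr[2].round(3),'res',(cv2.projectPoints(np.array(L)/1000.,rv,tv,ci['mtx'],None)[0][:,0]-u).round(1).tolist())
p=np.load('p.npy');Rc=cv2.Rodrigues(ci['rvec'])[0];C=-Rc.T@ci['tvec'];c,s=np.cos(p[2]),np.sin(p[2]);Z=np.array([[c,-s,0],[s,c,0],[0,0,1]])
print('info cam in charger',(Z.T@(C-np.r_[p[:2],0])).round(4),'axis',(Rc[2]@Z).round(3))
S=r.camera_info('side');R=cv2.Rodrigues(o['orientation'])[0]
print('side proj tips z14/22, tool y +-32',[proj(S,[o['tcp_pos']+R@np.array([0,y,z])/1000]).round(1).tolist() for y in(-32,32) for z in(14,22)])
g=r.grab_frame('side');cv2.imwrite('pics/s1o.png',g)
t=proj(S,[o['tcp_pos']])[0].astype(int);x0,y0=t[0]-50,t[1]-35;print(x0,y0)
a=cv2.resize(g[y0:y0+75,x0:x0+100],(800,600),interpolation=cv2.INTER_CUBIC);cv2.imwrite('pics/s1.png',a)
E
```

```text
[[332.8, 0.0, 278.5], [0.0, 332.8, 211.0], [0.0, 0.0, 1.0]]
cam in charger [ 0.0132 -0.0108  0.3569] axis [-0.175  0.23  -0.957] res [[-1.1, 0.4], [-1.0, 0.2], [-0.2, 0.4], [0.8, -0.5], [1.6, 1.3], [-0.8, -1.4], [1.2, -2.4], [-0.6, 2.0]]
info cam in charger [ 0.0211 -0.0097  0.3463] axis [-0.2    0.229 -0.953]
side proj tips z14/22, tool y +-32 [[[298.3, 189.2]], [[298.3, 191.3]], [[321.7, 189.1]], [[321.5, 191.2]]]
260 150
```

View pics/s1.png

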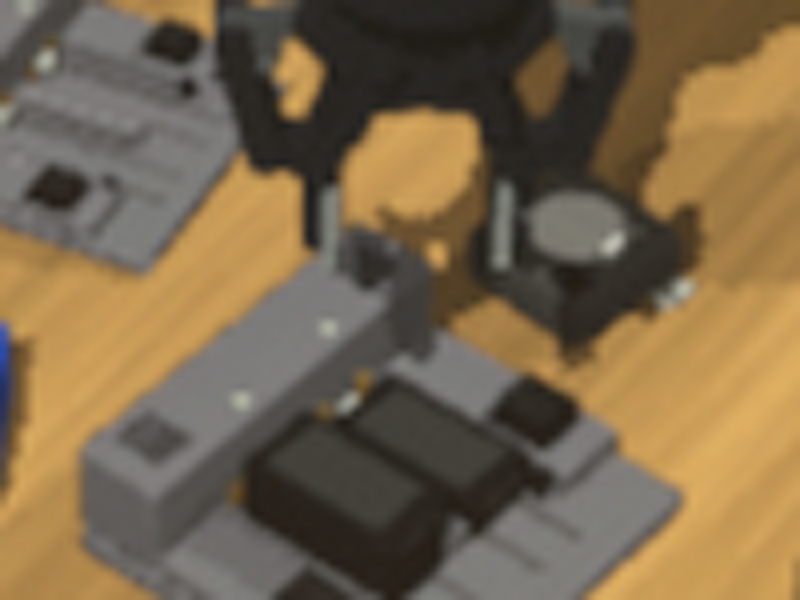

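The side view puts the fingertips at about px (300,181) and (322,184), higher than the nominal tip length predicts. The horizontal position agrees, so I'll find the height by contact. First I correct sideways, descend partway, and take one close look.

Request:
step_arm:
  moves:
    - {"rx": 0,"ry": 0,"rz": 0,"dx": 0.7,"dy": -2.5,"dz": 15,"gripper": 0.15}
    - {"rx": 0,"ry": 0,"rz": 0,"dx": 0,"dy": 0,"dz": 15,"gripper": 0.15}
    - {"rx": 0,"ry": 0,"rz": 0,"dx": 0,"dy": 0,"dz": 15,"gripper": 0.15}
    - {"rx": 0,"ry": 0,"rz": 0,"dx": 0,"dy": 0,"dz": 15,"gripper": 0.15}
    - {"rx": 0,"ry": 0,"rz": 0,"dx": 0,"dy": 0,"dz": 15,"gripper": 0.15}
    - {"rx": 0,"ry": 0,"rz": 0,"dx": 0,"dy": 0,"dz": 15,"gripper": 0.15}
    - {"rx": 0,"ry": 0,"rz": 0,"dx": 0,"dy": 0,"dz": 8,"gripper": 0.15}
    - {"rx": 0,"ry": 0,"rz": 0,"dx": 0,"dy": 0,"dz": 0,"gripper": 0.15}

```text
clock: 3.75
tcp_pos: [0.4782, -0.0015, 0.0917]
orientation: [2.799, -1.426, -0.002]
contact_force: [-0.3, -0.3, -0.3]
grip_width: 0.0493
gripper_force: 0.0
```

```bash
python3 - <<'E'
from h import *; from bench import r
o=r.get_obs(); print(o['tcp_pos'],o['contact_force'],o['clock'])
f=r.grab_frame('wrist'); g=r.grab_frame('side'); cv2.imwrite('pics/w3o.png',f)
S=r.camera_info('side');t=proj(S,[o['tcp_pos']])[0].astype(int);x0,y0=t[0]-30,t[1]-35;print(x0,y0)
a=cv2.resize(f[60:420,60:500],(440,360)); b=cv2.resize(g[y0:y0+60,x0:x0+36],(360,600),interpolation=cv2.INTER_CUBIC)
out=np.zeros((600,800,3),np.uint8);out[:360,:440]=a;out[:,440:]=b;cv2.imwrite('pics/w3.png',out)
E
```

```text
[ 0.47818516 -0.00148616  0.09171695] [-0.29932732 -0.29402657 -0.31154471] 3.75
278 175
```

View pics/w3.png

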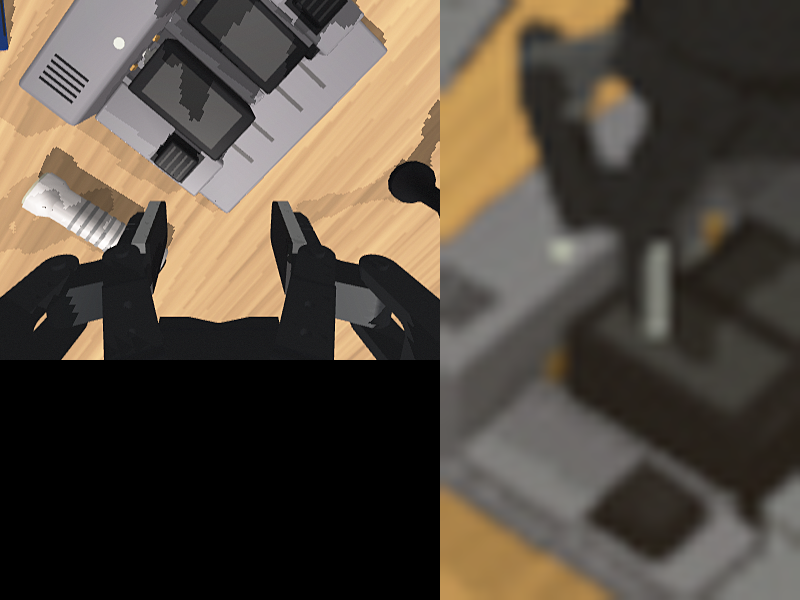

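The side part of the picture shows the left fingertip at px (299.5,209), in line with the left pad at (299,226). In the wrist part the tip is at (212,262) and the pad at (237,218). I solve the tip's position in the tool frame and the pad's from both views.

```bash
python3 - <<'E'
from h import *; from bench import r
o=r.get_obs();T0=o['tcp_pos'];R=cv2.Rodrigues(o['orientation'])[0];W=r.camera_info('wrist');S=r.camera_info('side')
tw=lambda P:T0+R@np.array(P)/1000
for P in((11,-29,22),(-11,-29,22),(11,-29,-15),(-11,-29,-15)): print(P,'wrist',proj(W,[tw(P)]).round(0).tolist(),'side',proj(S,[tw(P)]).round(1).tolist())
f=lambda q:np.r_[proj(W,[tw((q[2],q[0],q[1]))])[0]-(212,262),(proj(S,[tw((q[2]-22,q[0],q[1]))])[0]-(299.5,209))]
q=least_squares(f,[-30,0,11]);print('tip y,z,xface',q.x.round(1),q.fun.round(1))
# pad from wrist: ray meets z=0.034 world
for px in((237,218),):
    Rc=cv2.Rodrigues(W['rvec'])[0];C=-Rc.T@W['tvec'];d=Rc.T@np.linalg.inv(W['mtx'])@np.r_[px,1]
    X=C+d*(.034-C[2])/d[2];print('pad world(wrist)',X,'tool',(R.T@(X-T0)*1000).round(1))
    Rs=cv2.Rodrigues(S['rvec'])[0];Cs=-Rs.T@S['tvec'];d2=Rs.T@np.linalg.inv(S['mtx'])@np.r_[299,226,1]
    X=Cs+d2*(.034-Cs[2])/d2[2];print('pad world(side)',X,'tool',(R.T@(X-T0)*1000).round(1),'cam',Cs)
    A=np.c_[d,-d2];l=np.linalg.lstsq(A,Cs-C,rcond=None)[0];print('tri',C+d*l[0],Cs+d2*l[1])
E
```

```text
(11, -29, 22) wrist [[227.0, 227.0]] side [[297.6, 212.7]]
(-11, -29, 22) wrist [[228.0, 262.0]] side [[297.8, 218.2]]
(11, -29, -15) wrist [[215.0, 255.0]] side [[297.8, 203.7]]
(-11, -29, -15) wrist [[217.0, 296.0]] side [[298.0, 209.3]]
tip y,z,xface [-29.4 -19.2   9.3] [ 0.3  0.  -1.6 -0.3]
pad world(wrist) [0.50350877 0.01177374 0.034     ] tool [  3.8 -27.6  58.6]
pad world(side) [0.4942602 0.0198497 0.034    ] tool [ -8.2 -24.9  58.6] cam [-0.06217401  0.87175361  1.15371704]
tri [0.5026807  0.01489886 0.02517036] [0.49882757 0.01285703 0.02480905]
```

The tip solves consistently to tool (≈0, −29, −15…−19), so the tips are in line with the pad to within about 2 mm but stand about 40 mm higher than nominal. I go down in stages and watch the force.

Request:
step_arm:
  moves:
    - {"rx": 0,"ry": 0,"rz": 0,"dx": 1,"dy": 1,"dz": 15,"gripper": 0.15}
    - {"rx": 0,"ry": 0,"rz": 0,"dx": 0,"dy": 0,"dz": 12,"gripper": 0.15}
    - {"rx": 0,"ry": 0,"rz": 0,"dx": 0,"dy": 0,"dz": 3,"gripper": 0.15}
    - {"rx": 0,"ry": 0,"rz": 0,"dx": 0,"dy": 0,"dz": 3,"gripper": 0.15}
    - {"rx": 0,"ry": 0,"rz": 0,"dx": 0,"dy": 0,"dz": 3,"gripper": 0.15}

```text
clock: 4.47
tcp_pos: [0.4786, -0.0028, 0.0563]
orientation: [-2.799, 1.426, -0.001]
contact_force: [-0.1, 0.3, 0.4]
grip_width: 0.0491
gripper_force: 0.0
```

Request:
step_arm:
  moves:
    - {"rx": 0,"ry": 0,"rz": 0,"dx": 0,"dy": 0,"dz": 2,"gripper": 0.15}
    - {"rx": 0,"ry": 0,"rz": 0,"dx": 0,"dy": 0,"dz": 2,"gripper": 0.15}

```text
clock: 4.72
tcp_pos: [0.4785, -0.0029, 0.0523]
orientation: [-2.799, 1.426, -0.001]
contact_force: [0.1, -0.1, -0.1]
grip_width: 0.0492
gripper_force: 0.0
```

Request:
step_arm:
  moves:
    - {"rx": 0,"ry": 0,"rz": 0,"dx": 0,"dy": 0,"dz": 2,"gripper": 0.15}
    - {"rx": 0,"ry": 0,"rz": 0,"dx": 0,"dy": 0,"dz": 2,"gripper": 0.15}

```text
clock: 4.97
tcp_pos: [0.4784, -0.0029, 0.0482]
orientation: [-2.799, 1.426, -0.0]
contact_force: [-0.3, 0.2, 0.8]
grip_width: 0.0491
gripper_force: 0.0
```

```bash
python3 - <<'E'
from h import *; from bench import r
o=r.get_obs(); print(o['tcp_pos'],o['contact_force'],o['clock'])
f=r.grab_frame('wrist'); g=r.grab_frame('side'); cv2.imwrite('pics/w4o.png',f);cv2.imwrite('pics/s4o.png',g)
a=cv2.resize(f[130:330,130:430],(480,320)); b=cv2.resize(g[195:240,275:320],(320,320),interpolation=cv2.INTER_CUBIC)
cv2.imwrite('pics/w4.png',np.hstack([a,b]))
E
```

```text
[ 0.47838953 -0.00286014  0.04823541] [-0.30853704  0.19182212  0.79728577] 4.975
```

View pics/w4.png

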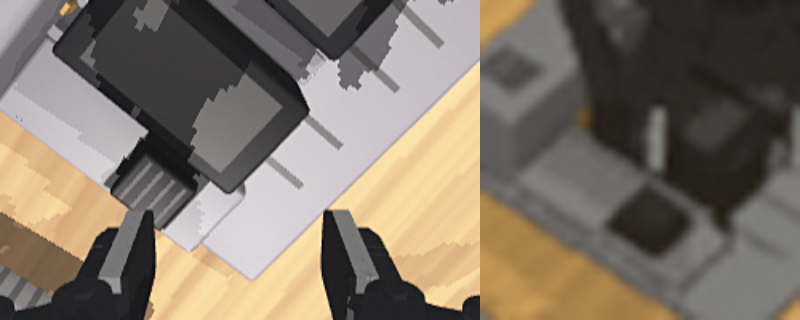

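The tip at wrist px (217,262) still hangs about 30 mm above the pad at (228,247), and the side view agrees. I continue down.

Request:
step_arm:
  moves:
    - {"rx": 0,"ry": 0,"rz": 0,"dx": 0,"dy": 0,"dz": 4,"gripper": 0.15}
    - {"rx": 0,"ry": 0,"rz": 0,"dx": 0,"dy": 0,"dz": 3,"gripper": 0.15}
    - {"rx": 0,"ry": 0,"rz": 0,"dx": 0,"dy": 0,"dz": 3,"gripper": 0.15}
    - {"rx": 0,"ry": 0,"rz": 0,"dx": 0,"dy": 0,"dz": 2,"gripper": 0.15}

```text
clock: 5.58
tcp_pos: [0.4783, -0.0029, 0.0361]
orientation: [2.799, -1.426, -0.0]
contact_force: [0.4, 0.1, 0.0]
grip_width: 0.0496
gripper_force: 0.0
```

Request:
step_arm:
  moves:
    - {"rx": 0,"ry": 0,"rz": 0,"dx": 0,"dy": 0,"dz": 2,"gripper": 0.15}
    - {"rx": 0,"ry": 0,"rz": 0,"dx": 0,"dy": 0,"dz": 2,"gripper": 0.15}

```text
clock: 5.82
tcp_pos: [0.4784, -0.0029, 0.0322]
orientation: [-2.799, 1.426, -0.0]
contact_force: [0.4, -0.1, 0.8]
grip_width: 0.049
gripper_force: 0.0
```

Request:
step_arm:
  moves:
    - {"rx": 0,"ry": 0,"rz": 0,"dx": 0,"dy": 0,"dz": 2,"gripper": 0.15}
    - {"rx": 0,"ry": 0,"rz": 0,"dx": 0,"dy": 0,"dz": 0,"gripper": 0.15}

```text
clock: 6.08
tcp_pos: [0.4782, -0.0029, 0.0302]
orientation: [2.799, -1.426, -0.0]
contact_force: [0.3, -0.4, -0.1]
grip_width: 0.0491
gripper_force: 0.0
```

Request:
step_arm:
  moves:
    - {"rx": 0,"ry": 0,"rz": 0,"dx": 0,"dy": 0,"dz": 2,"gripper": 0.15}
    - {"rx": 0,"ry": 0,"rz": 0,"dx": 0,"dy": 0,"dz": 2,"gripper": 0.15}
    - {"rx": 0,"ry": 0,"rz": 0,"dx": 0,"dy": 0,"dz": 2,"gripper": 0.15}

```text
clock: 6.45
tcp_pos: [0.4783, -0.0029, 0.0242]
orientation: [2.799, -1.427, 0.0]
contact_force: [0.0, -0.7, -0.6]
grip_width: 0.0488
gripper_force: 0.0
```

Request:
step_arm:
  moves:
    - {"rx": 0,"ry": 0,"rz": 0,"dx": 0,"dy": 0,"dz": 2,"gripper": 0.15}
    - {"rx": 0,"ry": 0,"rz": 0,"dx": 0,"dy": 0,"dz": 0,"gripper": 0.15}

```text
clock: 6.7
tcp_pos: [0.4782, -0.0029, 0.0221]
orientation: [2.799, -1.426, -0.0]
contact_force: [0.4, -0.5, -0.4]
grip_width: 0.0489
gripper_force: 0.0
```

```bash
python3 - <<'E'
from h import *; from bench import r
o=r.get_obs(); print(o['tcp_pos'],o['contact_force'],o['clock'])
f=r.grab_frame('wrist'); cv2.imwrite('pics/w5o.png',f)
W=r.camera_info('wrist')
# pad tracking: template from w4 (scale up as it nears), restricted search
t=cv2.imread('pics/w4o.png')[219:279,196:258]; m=cv2.imread('pics/w4o.png')
for s in(1.0,1.1,1.2,1.3):
    tt=cv2.resize(cv2.imread('pics/w4o.png')[221:250,200:258],None,fx=s,fy=s); q=cv2.matchTemplate(f[200:330,150:300],tt,cv2.TM_CCOEFF_NORMED);_,v,_,l=cv2.minMaxLoc(q);print(s,round(v,2),'pad',(150+l[0]+28*s,200+l[1]+26.5*s))
E
```

```text
[ 0.4782046  -0.00287158  0.02211938] [ 0.44794025 -0.47446914 -0.35710328] 6.7
1.0 0.79 pad (217.0, 265.5)
1.1 0.83 pad (218.8, 268.15)
1.2 0.79 pad (219.6, 270.8)
1.3 0.67 pad (222.4, 270.45)
```

Tracking puts the pad at (219,269), in line with the tip column (218). I keep lowering to contact.

Request:
step_arm:
  moves:
    - {"rx": 0,"ry": 0,"rz": 0,"dx": 0,"dy": 0,"dz": 2,"gripper": 0.15}
    - {"rx": 0,"ry": 0,"rz": 0,"dx": 0,"dy": 0,"dz": 1.5,"gripper": 0.15}

```text
clock: 7.0
tcp_pos: [0.4783, -0.0029, 0.0187]
orientation: [2.799, -1.426, 0.0]
contact_force: [0.5, -0.1, 0.2]
grip_width: 0.0493
gripper_force: 0.0
```

Request:
step_arm:
  moves:
    - {"rx": 0,"ry": 0,"rz": 0,"dx": 0,"dy": 0,"dz": 2,"gripper": 0.15}
    - {"rx": 0,"ry": 0,"rz": 0,"dx": 0,"dy": 0,"dz": 0,"gripper": 0.15}

```text
clock: 7.25
tcp_pos: [0.4783, -0.0028, 0.0167]
orientation: [2.799, -1.426, -0.0]
contact_force: [0.1, -0.8, 0.2]
grip_width: 0.0488
gripper_force: 0.0
```

Request:
step_arm:
  moves:
    - {"rx": 0,"ry": 0,"rz": 0,"dx": 0,"dy": 0,"dz": 2,"gripper": 0.15}
    - {"rx": 0,"ry": 0,"rz": 0,"dx": 0,"dy": 0,"dz": 0,"gripper": 0.15}

```text
clock: 7.5
tcp_pos: [0.4784, -0.0029, 0.0148]
orientation: [-2.799, 1.426, -0.0]
contact_force: [-0.6, 0.0, 2.1]
grip_width: 0.0492
gripper_force: 1.3
```

Request:
step_arm:
  moves:
    - {"rx": 0,"ry": 0,"rz": 0,"dx": 0,"dy": 0,"dz": 1.5,"gripper": 0.15}
    - {"rx": 0,"ry": 0,"rz": 0,"dx": 0,"dy": 0,"dz": 0,"gripper": 0.15}

```text
clock: 7.75
tcp_pos: [0.4784, -0.0028, 0.0133]
orientation: [-2.799, 1.426, -0.0]
contact_force: [-1.0, -0.6, 3.8]
grip_width: 0.0493
gripper_force: 1.8
```

Request:
step_arm:
  moves:
    - {"rx": 0,"ry": 0,"rz": 0,"dx": 0,"dy": 0,"dz": 1.5,"gripper": 0.15}
    - {"rx": 0,"ry": 0,"rz": 0,"dx": 0,"dy": 0,"dz": 0,"gripper": 0.15}

```text
clock: 8.0
tcp_pos: [0.4777, -0.0029, 0.0116]
orientation: [2.798, -1.427, -0.001]
contact_force: [-2.9, -0.1, 3.3]
grip_width: 0.0489
gripper_force: 3.6
```

The force now reads −2.9 N in x: the pack has sprung out against the waiting finger. I press 1 mm more for a firm hold, then verify.

Request:
step_arm:
  moves:
    - {"rx": 0,"ry": 0,"rz": 0,"dx": 0,"dy": 0,"dz": 1,"gripper": 0.15}
    - {"rx": 0,"ry": 0,"rz": 0,"dx": 0,"dy": 0,"dz": 0,"gripper": 0.15}
    - {"rx": 0,"ry": 0,"rz": 0,"dx": 0,"dy": 0,"dz": 0,"gripper": 0.15}

```text
clock: 8.38
tcp_pos: [0.4777, -0.0029, 0.0107]
orientation: [2.798, -1.427, -0.002]
contact_force: [-2.8, -0.3, 5.1]
grip_width: 0.0493
gripper_force: 4.4
```

```bash
python3 - <<'E'
from h import *; from bench import r
o=r.get_obs(); print(o['tcp_pos'],o['contact_force'],o['clock'],o['gripper_force'])
f=r.grab_frame('wrist'); g=r.grab_frame('top'); s=r.grab_frame('side')
a=cv2.resize(f[130:330,130:430],(480,320)); b=cv2.resize(s[180:245,265:330],(320,320),interpolation=cv2.INTER_CUBIC)
c=cv2.resize(g[190:330,230:400],(340,280),interpolation=cv2.INTER_CUBIC); m=np.zeros((280,800,3),np.uint8);m[:,:340]=c; d=cv2.resize(s[100:290,130:420],(427,280)); m[:,360:787]=d
cv2.imwrite('pics/fin.png',np.vstack([np.hstack([a,b]),m]))
E
```

```text
[ 0.47767462 -0.00286451  0.01067579] [-2.79377593 -0.26239834  5.05050008] 8.375 4.350181762565626
```

View pics/fin.png

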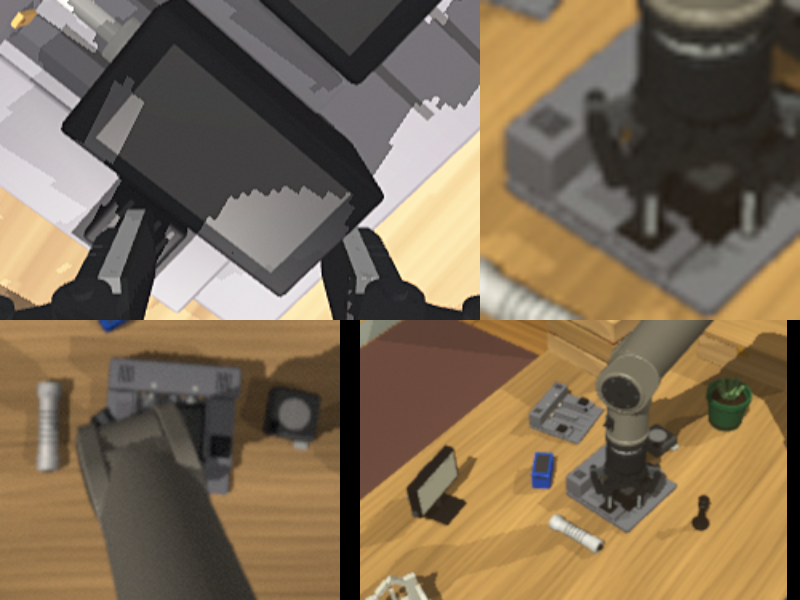

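The tall pack has slid out: its front edge runs from (280,295) to (380,195) and rests on the waiting finger at about (350,235). The pad at (130,225) is held down, the low pack is still seated and the bystanders haven't moved. The −2.8 N push holds steady, so I hand in.

```bash
python3 -c "
from bench import r
print(r.hand_in())"
```

```text
the job is handed in; nothing more can be done
None
```

I pressed the left thumb pad, and the tall pack sprang out about 17 mm by estimate (half out is 35 mm) against the waiting finger, where it was still pressed at 2.8 N when I handed in at about 8.5 s. The low pack looked still seated and the bystanders in view looked unmoved, and the hand-in returned no verdict.

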